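# Stage a parts tote on the free hook and mark it

## Task

Hang the parts tote that stands on the table by its carrying handle on the empty double hook, so that its handle bar lies across both prongs and it hangs free and level. Then take the spring clip from its wooden storage strip and clip it astride the top edge of the upright tag plate on that same hook stand, pushed well on and upright, to mark the tote as ready. Leave the tote that already hangs on the other stand and everything else on the table where they are.

Things in the scene. Friction and masses are not known exactly. Their poses are not given: they have to be found in the camera images.
- tote: Tote to hang: open sheet-metal box 84 mm (x) by 150 mm (y) by 50 mm deep, 3 mm walls; from the middle of each short end a flat strip, 22 mm wide, rises to a straight handle bar along y. About 0.4 kg. Origin: centre of its underside; z up. Symmetric under a half turn.
- tote_bar (a point): Centre of the tote's handle bar, 120 mm above its underside. The bar is 8 mm thick (x), 12 mm high (z) and 139 mm long in the clear (y).
- stand_a: Empty hook stand, fixed. Base 120 x 130 x 12 mm; column 30 mm wide, its front face and this origin (on the table) at x = 0. Two prongs (10 mm round bars at y = -35 and +35 mm) run from a crossbar at height 203 mm towards -x: down to a level seat from x = -50 to -85 mm (bar top 195 mm high), then up to tips at x = -112 mm (221 mm high). Upright tag plate behind, at x = +40 mm. z up.
- stand_a_seat (a point): Middle of the empty stand's hook seat: half way between the two prongs, level with the top of the bars at the seat, where the underside of a hung handle bar rests. Axes as stand_a.
- stand_a_tag (a point): Middle of the top edge of the empty stand's tag plate, 265 mm above the table: plate 5 mm thick (x), 80 mm wide (y), free for 60 mm and more below its top edge. Axes as stand_a.
- clip: Peg-like spring clip on the strip's plate, jaws down, black levers up, 24 mm wide (y), x across the plate, z up. Origin: its pivot pin (8 mm thick). Jaws reach 30 mm below, levers 36 mm above. Levers' outer width: 37 mm at the top at rest; squeezed (10 N) 20 mm and parallel: jaws then gape 20 mm at the tips, 9 mm at 8 mm below the pivot. This body is the +x half: it leans 0.25 rad when squeezed.
- clip_jaw (a joint): Opening angle of the clip (rad): 0 when clipped on a 5 mm plate, 0.5 squeezed fully open, -0.15 shut on nothing.
- strip: The clip's storage strip, fixed: wooden foot 70 x 110 x 12 mm with an upright steel plate 5 mm thick (x), 100 mm wide (y), top edge at height 70 mm. Origin: centre of the underside.
- stand_b: The other hook stand, same shape, fixed, already carrying a tote: leave alone.
- tote_hung: Tote of the same kind hanging on the other stand; origin at the centre of its underside. Leave it hanging.
- bottle: Bystander: amber glass bottle, 66 mm across, 200 mm tall; leave alone.
- roll: Bystander: flat roll of black sealing strip, 100 mm across, 22 mm high; leave alone.
- jar: Bystander: white jar, 56 mm across, 70 mm tall; leave alone.
- can: Bystander: steel can, 56 mm across, 65 mm tall; leave alone.
- wrench: Bystander: steel wrench lying flat; leave alone.
- driver: Bystander: red-handled screwdriver lying flat; leave alone.
- bin: Bystander: open blue plastic bin, 160 x 110 x 70 mm high; leave alone.

How it is judged:
By the outcome, as a careful person would: the job done as asked, in the order asked, and still so for the second after the job is handed in, with the robot touching nothing.
It also fails if it takes over 67 s, if anything falls off the work surface, if the arm or the gripper's body presses on something with over 40 N, if the wrist force passes 120 N, or if a joint passes its speed limit or range.

## Robot

A 6-joint arm with a two-finger parallel gripper is mounted at the origin on the work surface. World frame = base frame: x ahead of the robot, y to its left, z up, the work surface at z = 0. Lengths are in m, angles in rad, forces in N, time in s.
With the tool pointing down it reaches from about 0.35 to 0.975 m from the base axis. Payload 4.9 kg.
Tool frame: the origin (TCP) lies on the centre line of the jaws, within the pads' length; the fingertips stand 19 mm ahead of it and the grasp point (between the pads) is the TCP; z points along the fingers, y is the line along which they close (so a half turn about z gives the same grasp; the last joint's range is limited). The gripper opens to 85 mm and grips with 20 to 120 N. Pads are 22 mm wide; open, the fingers measure 114 mm over their backs; the gripper's body (76 mm by 85 mm) begins 54 mm behind the grasp point. The pads swing forward as they close: fully open they stand 13 mm farther back than shut.
Start: joints at [-1.294, 0.053, 1.613, -0, 1.476, -0.119], TCP at [0.241, -0.577, 0.219] pointing down, gripper open.
Joint ranges: [-3.01, 3.01], [-1.01, 2.22], [0.06, 2.58], [-1.02, 4.17], [0.09, 2.62], [-3.14, 3.14]. Speed limits (rad/s): [2.57, 2.57, 3.14, 3.14, 3.14, 3.14].

## Interface

Orientations are given as a unit quaternion [w, x, y, z].
In Python, from plant import state, grab_frame, ticket, spotter gives the robot as it stands.
- The arm moves only by the tool apply_moves, never from a script. Its argument "series" is a list of rows, each an object of numbers: "jaw": the closure, from 0 (fully open) to 1 (shut); "dx", "dy", "dz": the shift along the tool's x, y, z in mm; "turn": the turn about the tool's z in rad. A call has 1 to 5 rows; each row is the pose to reach, as a shift and turn from the pose commanded when the call began, along the tool's axes at that moment; what a row does not reach only later rows make up. A row lasts 1/12 s, in which the tool goes at most 41.7 mm and 7.16 degrees, less where a joint would pass 70% of its speed; a pose out of reach is approached as far as the arm can. A call with a gripper value outside its range is refused whole. The fingers move at their own pace and stop on an object; the grip force is fixed at half the most. Time passes only in rows, so rows that repeat a pose let the fingers close. It gives the time, the measured TCP pose, the force, the opening and the grip force at its end, in the units of the state.
- state(): the state, without advancing time (a new reading comes with each control period).
- grab_frame(name): name is "scene" or "top" or "wrist"; returns a dict with "pixels" (480x640x3 uint8, red, green, blue), "mtx" (3x3 intrinsics, pixels), "camera_from_world" (4x4, takes a point from world to camera coordinates). Camera axes: x right, y down, z forward; pixel columns grow to the right and rows downward; lengths in m; the calibration is good to about 2 mm. A picture is of the moment at which its call begins. There is no depth.
- ticket.job_done(): hands the job in; it is judged then, once.
Trained networks look in a picture, given as the dict that the camera call returned (one of the last four; its "shot" number tells which), for a name from the list of things; names that differ only in an ending like _2 or _b are one class to them, and where a whole thing is asked for, a point or a joint stands for the part that bears it (a point fixed in the world has none). Each returns a list of dicts, best first, with "conf" (0 to 1); they miss things now and then, are a little off and sometimes report something else, mostly with a low value. They report only what shows in the picture. A call takes as long as a camera call.
- spotter.outline_of(picture, target): "region" (480x640 bool, what is visible of it) and "extent" ([left, top, right, bottom] in pixels, round what is visible of it).
The state is a dict: "time": time; "joint_pos": joint angles; "joint_vel": joint speeds; "joint_efforts": joint torques, N m; "tool_pos": TCP position; "tool_rot": TCP orientation; "contact_force": force on the tool from outside, world axes, zero at the start; "ft_torque": the same for the moment, N m; "gripper_width": opening from 0.0 (shut) to 1.0 (fully open); "grasp_force": force on a finger pad.
Only numpy, scipy, OpenCV 4.12 (cv2) and the standard library are available. Lean on these libraries where they do the work, as an engineer would, in place of code of your own. Each camera call takes 0.05 s, during which the arm holds its last target. There are 200 camera calls.

## Working session

There is one attempt and no reset: what is moved stays moved. The work goes in short steps, Python scripts to look and compute and a tool call to move; the robot and the scene stay as the last step left them, time stands still between calls to the robot, and variables do not carry over. Pictures are saved under pics/ and viewed, at most 10 in all, crops included, and the job is handed in when it is done.

Besides the shell and the picture viewer there is one more tool, called as name(argument=value, ...) on one line, values as JSON. apply_moves: Moves the arm, as the interface text tells. Its arguments: {"type":"object","properties":{"series":{"type":"array","items":{"type":"object","properties":{"jaw":{"type":"number"},"dx":{"type":"number"},"dy":{"type":"number"},"dz":{"type":"number"},"turn":{"type":"number"}}}}},"required":["series"]}

```bash
ls; mkdir -p pics; python3 - <<'E'
from plant import state, grab_frame, ticket, spotter
import cv2,pickle,numpy as np
s=state();print({k:np.round(v,3) for k,v in s.items()})
D={}
for n in("scene","top"):
    f=grab_frame(n);cv2.imwrite(f"pics/{n}0.png",f["pixels"][:,:,::-1]);D[n]=f
    print(n,f["mtx"].tolist(),np.round(f["camera_from_world"],4).tolist())
    for t in("tote","stand_a","clip","strip","stand_b","bottle","bin","jar","can","roll"):
        for o in spotter.outline_of(f,t)[:3]:
            D[(n,t,len([k for k in D if k[:2]==(n,t)]))]=o
            r=o["region"];print(n,t,round(o["conf"],2),np.round(o["extent"]).tolist(),r.sum())
pickle.dump(D,open("d0.pkl","wb"))
E
```

```text
pics
{'time': np.float64(0.0), 'joint_pos': array([-1.294,  0.053,  1.614, -0.   ,  1.476, -0.119]), 'joint_vel': array([-0.001, -0.   , -0.001, -0.001, -0.   ,  0.   ]), 'joint_efforts': array([ 1.0000e-03, -3.9368e+01, -3.7017e+01, -0.0000e+00,  7.0000e-03,
       -0.0000e+00]), 'tool_pos': array([ 0.241, -0.576,  0.218]), 'tool_rot': array([-0.001,  0.98 ,  0.197, -0.   ]), 'contact_force': array([-0.038,  0.014,  0.559]), 'ft_torque': array([-0.031,  0.038,  0.022]), 'grasp_force': np.float64(0.0), 'gripper_width': np.float64(1.0)}
scene [[444.90579375936386, 0.0, 319.3059315558496], [0.0, 444.90579375936386, 243.1306533009606], [0.0, 0.0, 1.0]] [[0.0899, 0.9959, 0.0036, -0.0412], [0.622, -0.0533, -0.7812, -0.2286], [-0.7778, 0.0725, -0.6243, 1.9848], [0.0, 0.0, 0.0, 1.0]]
scene tote 0.58 [265.0, 235.0, 315.0, 286.0] 1455
scene stand_a 0.76 [205.0, 212.0, 250.0, 303.0] 1974
scene stand_a 0.59 [334.0, 265.0, 369.0, 289.0] 614
scene stand_a 0.57 [391.0, 194.0, 441.0, 281.0] 1643
scene clip 0.43 [346.0, 254.0, 359.0, 273.0] 167
scene strip 0.98 [335.0, 266.0, 368.0, 290.0] 655
scene
[... 619 characters left out ...]
48], [0.0, 0.0, 0.0, 1.0]]
top stand_a 0.96 [382.0, 220.0, 445.0, 286.0] 2046
top stand_a 0.71 [154.0, 238.0, 218.0, 309.0] 1777
top clip 0.63 [254.0, 236.0, 290.0, 258.0] 676
top strip 0.82 [253.0, 235.0, 288.0, 258.0] 655
top stand_b 0.96 [382.0, 220.0, 445.0, 286.0] 2046
top stand_b 0.71 [154.0, 238.0, 218.0, 309.0] 1777
top bottle 0.65 [304.0, 160.0, 328.0, 200.0] 648
top bin 0.86 [474.0, 256.0, 528.0, 315.0] 2478
top jar 0.76 [208.0, 317.0, 227.0, 336.0] 331
top jar 0.35 [346.0, 164.0, 354.0, 196.0] 202
top can 0.57 [391.0, 318.0, 412.0, 336.0] 339
top can 0.47 [306.0, 161.0, 329.0, 200.0] 633
top roll 0.66 [158.0, 269.0, 223.0, 311.0] 1600
top roll 0.57 [107.0, 297.0, 141.0, 332.0] 844
```

```bash
python3 - <<'E'
import cv2
a=cv2.imread("pics/scene0.png")[190:340,120:480];b=cv2.imread("pics/top0.png")[140:350,100:540]
cv2.imwrite("pics/s1.png",cv2.resize(a,None,fx=2.2,fy=2.2,interpolation=2));cv2.imwrite("pics/t1.png",cv2.resize(b,None,fx=1.8,fy=1.8,interpolation=2))
E
```

```text
(no output)
```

View pics/s1.png

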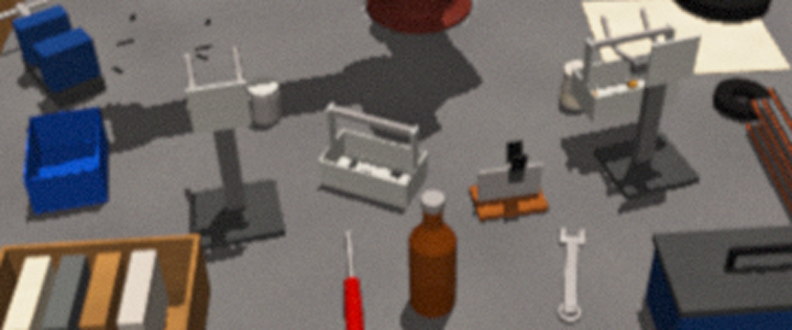

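View pics/t1.png

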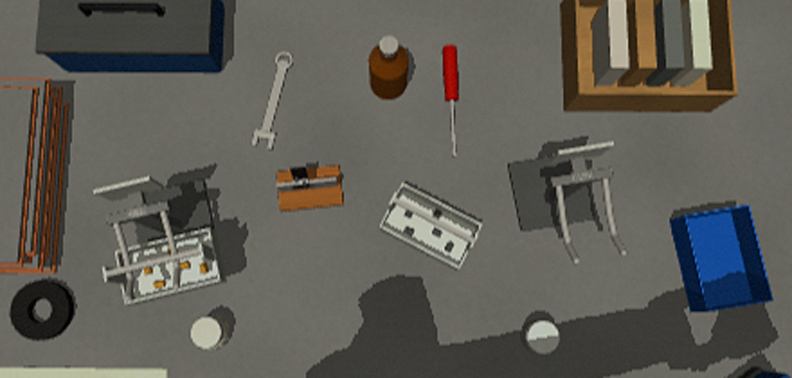

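```bash
cat > h.py <<'E'
import numpy as np, cv2
from scipy.optimize import minimize
def box(x0,x1,y0,y1,z0,z1): return np.array([[x,y,z] for x in(x0,x1) for y in(y0,y1) for z in(z0,z1)])/1e3
def rod(a,b,r):
    return np.vstack([np.array(p)+r*np.array(d) for p in(a,b) for d in [(1,0,0),(-1,0,0),(0,1,0),(0,-1,0),(0,0,1),(0,0,-1)]])/1e3
TOTE=[box(-42,42,-75,75,0,50),box(-11,11,-75,-69.5,50,126),box(-11,11,69.5,75,50,126),box(-4,4,-75,75,114,126)]
def stand(xb,base=True):
    P=[box(0,30,-15,15,0,230),box(37.5,42.5,-40,40,200,265),box(-8,2,-45,45,198,208)]
    for y in(-35,35):
        q=[(0,y,203),(-50,y,190),(-85,y,190),(-112,y,216)]
        P+=[rod(a,b,5) for a,b in zip(q,q[1:])]
    if base:P.append(box(xb-60,xb+60,-65,65,0,12))
    return P
STRIP=[box(-35,35,-55,55,0,12),box(-2.5,2.5,-50,50,12,70)]
def place(p,x,y,th,z=0):
    c,s=np.cos(th),np.sin(th);return p@np.array([[c,s,0],[-s,c,0],[0,0,1]])+[x,y,z]
def proj(f,P):
    P=np.atleast_2d(P);M=f["camera_from_world"];c=P@M[:3,:3].T+M[:3,3];u=c@f["mtx"].T;return u[:,:2]/u[:,2:]
def ray(f,u,z):
    M=f["camera_from_world"];R,t=M[:3,:3],M[:3,3];d=R.T@np.linalg.inv(f["mtx"])@[u[0],u[1],1];o=-R.T@t
    return o+d*(z-o[2])/d[2]
def sil(f,parts,pose,z=0,S=4):
    m=np.zeros((480*S,640*S),np.uint8)
    for p in parts:
        h=cv2.convexHull((proj(f,place(p,*pose,z=z))*S+S/2).astype(np.float32)).astype(np.int32);cv2.fillConvexPoly(m,h,255)
    return cv2.resize(m,(640,480),interpolation=cv2.INTER_AREA)/255.
def fit(obs,parts,p0,z=0,starts=(0,)):
    # obs: list of (frame, mask); parts may be function of extra params
    def cost(p):
        pr=parts(*p[3:]) if callable(parts) else parts;c=0
        for f,m in obs:
            s=sil(f,pr,p[:3],z);c+=1-np.minimum(s,m).sum()/np.maximum(s,m).sum()
        return c/len(obs)
    best=None
    for d in starts:
        q=np.array(p0,float);q[2]+=d
        sx=np.vstack([q]+[q+e for e in np.diag([.02,.02,.15]+[15]*(len(q)-3))])
        r=minimize(cost,q,method="Nelder-Mead",options=dict(initial_simplex=sx,xatol=1e-4,fatol=1e-4,maxiter=250))
        if best is None or r.fun<best.fun:best=r
    return best.x,best.fun
E
python3 - <<'E'
import pickle,numpy as np
from h import *
D=pickle.load(open("d0.pkl","rb"));s,t=D["scene"],D["top"]
g=lambda n,o,i=0:(D[n],D[(n,o,i)]["region"].astype(float))
p=ray(t,(339.4,264.4),.03);print("tote",p,*fit([g("scene","tote")],TOTE,[p[0],p[1],.5],starts=(-.3,0,.3)))
p=ray(t,(271.7,244),.02)
print("strip",p,*fit([g("scene","strip"),g("top","strip")],STRIP,[p[0],p[1],0]))
p=ray(t,(402.8,246.7),0);print("A",p)
for o in([g("scene","stand_a"),g("top","stand_a")],[g("top","stand_a")],[g("scene","stand_a")]): print(*fit(o,lambda xb:stand(xb),[p[0],p[1],-.1,0],starts=(-.2,.2)))
E
```

```text
tote [ 0.51917539 -0.11372178  0.03      ] [ 0.51916339 -0.10884721 -0.47397979] 0.0535419205585278
strip [0.58243672 0.09505258 0.02      ] [0.58466502 0.09764121 0.12285998] 0.19661738064127954
A [ 0.5799367  -0.31459479  0.        ]
[ 0.56337491 -0.32574567  0.16840914 18.80186638] 0.1062173919620848
[ 0.56285664 -0.32608335  0.16470759 18.44274842] 0.10739551434728367
[ 0.56809563 -0.32485717  0.17349714 17.91785254] 0.08865253604370338
```

```bash
cat >> h.py <<'E'
def tool(s):
    w,x,y,z=s["tool_rot"];from scipy.spatial.transform import Rotation as Ro
    return Ro.from_quat([x,y,z,w]).as_matrix()
def go(s,x,y,z,phi):
    R=tool(s);d=R.T@(np.array([x,y,z])-s["tool_pos"])*1e3;p=np.arctan2(R[1,0],R[0,0])
    print("t",round(float(s["time"]),2),"pos",np.round(s["tool_pos"],4),"phi",round(p,4),"| d",np.round(d,1),"turn",round((p-phi+np.pi)%(2*np.pi)-np.pi,4),"w",round(float(s["gripper_width"]),3),"gf",round(float(s["grasp_force"]),1),"F",np.round(s["contact_force"],1))
E
python3 - <<'E'
from plant import *
from h import *
f=grab_frame("wrist");s=state();M=f["camera_from_world"]
T=np.eye(4);T[:3,:3]=tool(s);T[:3,3]=s["tool_pos"];print(np.round(M@T,3),f["mtx"][0])
go(s,.45,-.15,.40,1.097)
E
```

```text
[[-0.     1.    -0.001  0.001]
 [-0.963 -0.001 -0.268  0.024]
 [-0.268  0.     0.963  0.166]
 [ 0.     0.     0.     1.   ]] [377.0663983    0.         319.95656662]
t 1.15 pos [ 0.2409 -0.5767  0.2192] phi 0.3957 | d [ 357.4 -313.1 -180.8] turn -0.7013 w 1.001 gf 0.0 F [-0.8  1.   0.5]
```

```bash
python3 - <<'E'
from plant import *
from h import *
go(state(),.546,-.056,.34,1.097)
E
```

```text
t 1.15 pos [ 0.2409 -0.5767  0.2192] phi 0.3957 | d [ 482.2 -362.9 -120.8] turn -0.7013 w 1.001 gf 0.0 F [-0.8  1.   0.5]
```

apply_moves(series=[{"dz":-40},{"dz":-80},{"dz":-120},{"dx":20,"dy":-30,"dz":-120},{"dx":40,"dy":-60,"dz":-120}])

```text
invalid input at $.series[0]: expected keys jaw, dx, dy, dz, turn
```

apply_moves(series=[{"jaw":0,"dx":0,"dy":0,"dz":-40,"turn":0},{"jaw":0,"dx":10,"dy":0,"dz":-80,"turn":-0.1},{"jaw":0,"dx":30,"dy":-20,"dz":-120,"turn":-0.2},{"jaw":0,"dx":60,"dy":-45,"dz":-120,"turn":-0.3},{"jaw":0,"dx":90,"dy":-70,"dz":-120,"turn":-0.4}])

```text
time: 1.57
tool_pos: [0.2976, -0.4781, 0.3441]
tool_rot: [0.004, 0.921, 0.389, 0.0]
contact_force: [0.5, 0.2, -0.5]
gripper_width: 1.001
grasp_force: 0.0
```

```bash
python3 - <<'E'
from plant import *
from h import *
go(state(),.546,-.056,.34,1.097)
E
```

```text
t 1.57 pos [ 0.2976 -0.4781  0.3441] phi 0.7985 | d [ 475.7 -116.6    2. ] turn -0.2985 w 1.001 gf 0.0 F [ 0.5  0.2 -0.5]
```

apply_moves(series=[{"jaw":0,"dx":200,"dy":-49,"dz":0,"turn":-0.3},{"jaw":0,"dx":200,"dy":-49,"dz":0,"turn":-0.3},{"jaw":0,"dx":200,"dy":-49,"dz":0,"turn":-0.3},{"jaw":0,"dx":200,"dy":-49,"dz":0,"turn":-0.3},{"jaw":0,"dx":200,"dy":-49,"dz":0,"turn":-0.3}])

```text
time: 1.98
tool_pos: [0.4026, -0.2982, 0.3395]
tool_rot: [0.0, 0.854, 0.521, 0.0]
contact_force: [0.9, -0.4, 0.2]
gripper_width: 1.0
grasp_force: 0.0
```

```bash
python3 - <<'E'
from plant import *
from h import *
go(state(),.546,-.056,.34,1.097)
E
```

```text
t 1.98 pos [ 0.4026 -0.2982  0.3395] phi 1.0958 | d [280.9  16.8  -0.5] turn -0.0012 w 1.0 gf 0.0 F [ 0.9 -0.4  0.2]
```

apply_moves(series=[{"jaw":0,"dx":205,"dy":12,"dz":0,"turn":0},{"jaw":0,"dx":205,"dy":12,"dz":0,"turn":0},{"jaw":0,"dx":205,"dy":12,"dz":0,"turn":0},{"jaw":0,"dx":205,"dy":12,"dz":0,"turn":0},{"jaw":0,"dx":205,"dy":12,"dz":0,"turn":0}])

```text
time: 2.4
tool_pos: [0.5071, -0.1211, 0.3396]
tool_rot: [0.0, 0.853, 0.521, 0.0]
contact_force: [-0.4, -1.4, 0.8]
gripper_width: 0.996
grasp_force: 0.0
```

apply_moves(series=[{"jaw":0,"dx":40,"dy":3,"dz":0,"turn":0},{"jaw":0,"dx":70,"dy":4,"dz":0,"turn":0},{"jaw":0,"dx":70,"dy":4,"dz":0,"turn":0},{"jaw":0,"dx":70,"dy":4,"dz":0,"turn":0}])

```text
time: 2.73
tool_pos: [0.5423, -0.0616, 0.339]
tool_rot: [-0.0, 0.853, 0.522, -0.0]
contact_force: [-0.7, 0.1, 0.0]
gripper_width: 0.999
grasp_force: 0.0
```

```bash
python3 - <<'E'
from plant import *
from h import *
import pickle
f=grab_frame("wrist");s=state();cv2.imwrite("pics/w1.png",f["pixels"][:,:,::-1])
obs=[]
for t in("tote","clip","strip"):
    for o in spotter.outline_of(f,t)[:2]:
        print(t,round(o["conf"],2),np.round(o["extent"]),o["region"].sum())
        if t=="tote":obs.append(o)
pickle.dump((f,obs),open("d1.pkl","wb"))
if obs:
  x,c=fit([(f,obs[0]["region"].astype(float))],TOTE,[.519,-.109,-.474]);print(x,c)
  go(s,x[0],x[1],.2,x[2]+np.pi/2)
E
```

```text
tote 0.61 [282. 175. 356. 326.] 9091
clip 0.82 [256.   1. 302.  52.] 1281
strip 0.64 [240.   2. 344. 116.] 5077
[ 0.51752712 -0.10868194 -0.48291597] 0.02001751959231779
t 2.78 pos [ 0.542  -0.0626  0.3391] phi 1.097 | d [-52.1  -0.7 139.1] turn 0.0092 w 1.002 gf 0.0 F [-0.7 -0.6 -0.1]
```

View pics/w1.png

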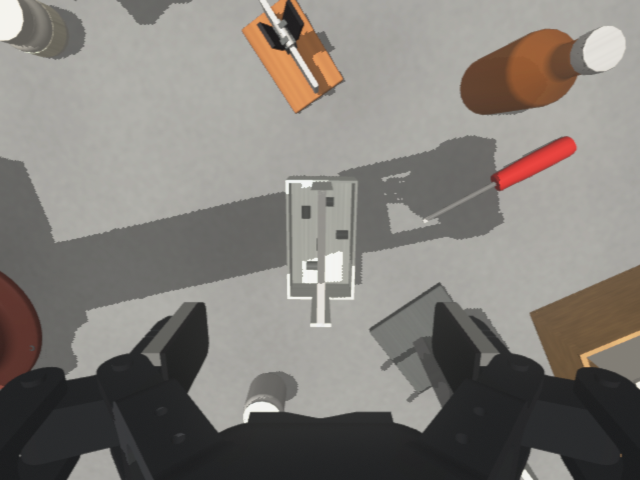

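apply_moves(series=[{"jaw":0,"dx":-52,"dy":-1,"dz":20,"turn":0.01},{"jaw":0,"dx":-52,"dy":-1,"dz":60,"turn":0.01},{"jaw":0,"dx":-52,"dy":-1,"dz":100,"turn":0.01},{"jaw":0,"dx":-52,"dy":-1,"dz":140,"turn":0.01},{"jaw":0,"dx":-52,"dy":-1,"dz":180,"turn":0.01}])

```text
time: 3.35
tool_pos: [0.5167, -0.1104, 0.1582]
tool_rot: [0.001, 0.857, 0.515, 0.001]
contact_force: [1.5, 0.3, 0.9]
gripper_width: 0.999
grasp_force: 0.0
```

```bash
python3 - <<'E'
from plant import *
from h import *
go(state(),.5175,-.1087,.121,-.483+np.pi/2)
E
```

```text
t 3.35 pos [ 0.5167 -0.1104  0.1582] phi 1.0828 | d [ 1.9 -0.1 37.2] turn -0.005 w 0.999 gf 0.0 F [1.5 0.3 0.9]
```

apply_moves(series=[{"jaw":0,"dx":2,"dy":0,"dz":20,"turn":0},{"jaw":0,"dx":2,"dy":0,"dz":37,"turn":0},{"jaw":0.5,"dx":2,"dy":0,"dz":37,"turn":0},{"jaw":0.8,"dx":2,"dy":0,"dz":37,"turn":0},{"jaw":1,"dx":2,"dy":0,"dz":37,"turn":0}])

```text
time: 3.77
tool_pos: [0.519, -0.108, 0.1241]
tool_rot: [0.001, 0.857, 0.516, 0.001]
contact_force: [-0.0, 0.2, 0.8]
gripper_width: 0.604
grasp_force: 0.0
```

apply_moves(series=[{"jaw":1,"dx":0,"dy":0,"dz":0,"turn":0},{"jaw":1,"dx":0,"dy":0,"dz":0,"turn":0},{"jaw":1,"dx":0,"dy":0,"dz":0,"turn":0},{"jaw":1,"dx":0,"dy":0,"dz":0,"turn":0},{"jaw":1,"dx":0,"dy":0,"dz":0,"turn":0}])

```text
time: 4.18
tool_pos: [0.5185, -0.107, 0.1228]
tool_rot: [0.0, 0.856, 0.517, 0.0]
contact_force: [-0.3, 0.9, -0.2]
gripper_width: -0.002
grasp_force: 0.0
```

```bash
python3 - <<'E'
from plant import *
from h import *
go(state(),.5175,-.1087,.121,-.483+np.pi/2)
E
```

```text
t 4.18 pos [ 0.5185 -0.107   0.1228] phi 1.0859 | d [-2.  -0.1  1.8] turn -0.0019 w -0.002 gf 0.0 F [-0.3  0.9 -0.2]
```

```bash
python3 - <<'E'
from plant import *
from h import *
f=grab_frame("wrist");t=grab_frame("scene")
cv2.imwrite("pics/w2.png",np.hstack([cv2.resize(f["pixels"][120:480,120:520],None,fx=1,fy=1),cv2.resize(t["pixels"][210:310,230:330],(360,360))])[:,:,::-1])
for fr in(f,t):
  for o in spotter.outline_of(fr,"tote")[:1]: print(o["conf"],o["extent"]); x=fit([(fr,o["region"].astype(float))],TOTE,[.5175,-.1087,-.483]);print(x)
go(state(),.5175,-.1087,.121,-.483+np.pi/2)
E
```

```text
0.89 [249.6, 133.0, 395.5, 416.2]
(array([ 0.51775603, -0.10895559, -0.48108936]), np.float64(0.2767661380303813))
0.92 [266.2, 237.9, 316.6, 282.5]
(array([ 0.51845338, -0.1100954 , -0.48170966]), np.float64(0.08027667592742194))
t 4.38 pos [ 0.5182 -0.1069  0.1222] phi 1.0859 | d [-1.9  0.2  1.2] turn -0.0019 w -0.001 gf 0.0 F [-0.7  0.6  1. ]
```

View pics/w2.png

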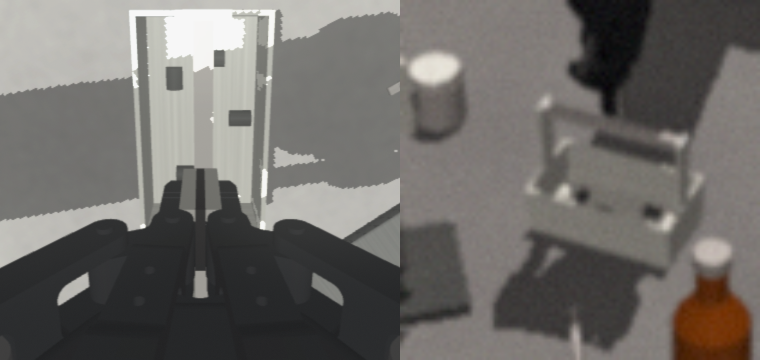

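```bash
python3 - <<'E'
from plant import *
from h import *
import pickle
D=pickle.load(open("d0.pkl","rb"));t=D["scene"];s=state();R=tool(s)
P=np.array([s["tool_pos"]+R@[0,0,d] for d in(-.02,0,.019)]+list(place(np.array([[0,-.07,.12],[0,0,.12],[0,.07,.12],[0,0,.114]]),.5178,-.109,-.482)))
u=proj(t,P);print(np.round((u-[230,210])*3.6+[400,0]));print(np.round(R,3))
f=pickle.load(open("d1.pkl","rb"))[0];o=pickle.load(open("d1.pkl","rb"))[1][0]
E
```

```text
[[613. 107.]
 [614. 123.]
 [615. 139.]
 [545. 107.]
 [612. 125.]
 [680. 144.]
 [612. 130.]]
[[ 0.466  0.885 -0.   ]
 [ 0.885 -0.466  0.   ]
 [-0.    -0.    -1.   ]]
```

```bash
python3 - <<'E'
from plant import *
from h import *
f=grab_frame("wrist");t=grab_frame("top");s=grab_frame("scene")
z=lambda p,k:cv2.resize(p,(k,400 if k==400 else 400),interpolation=cv2.INTER_NEAREST)
cv2.imwrite("pics/w3.png",np.hstack([z(f["pixels"][270:430,260:380],300),cv2.resize(s["pixels"][225:285,260:320],(400,400),interpolation=cv2.INTER_CUBIC)])[:,:,::-1])
st=state();R=tool(st)
for d in(0,.019):
  p=st["tool_pos"]+R@[0,0,d]; print(proj(f,p),proj(s,p),proj(t,p))
print(proj(f,place(np.array([[0,-.07,.126],[0,0,.126],[0,.07,.126]]),.5178,-.109,-.482)))
E
```

```text
[[321.51023292 299.14389225]] [[289.39961909 244.30198417]] [[338.88817447 260.91340929]]
[[321.36749789 283.19028043]] [[289.61463634 248.66651783]] [[338.51496447 261.74282404]]
[[323.18704125 440.30838547]
 [322.99621887 307.01418114]
 [322.75564626 138.96820207]]
```

View pics/w3.png

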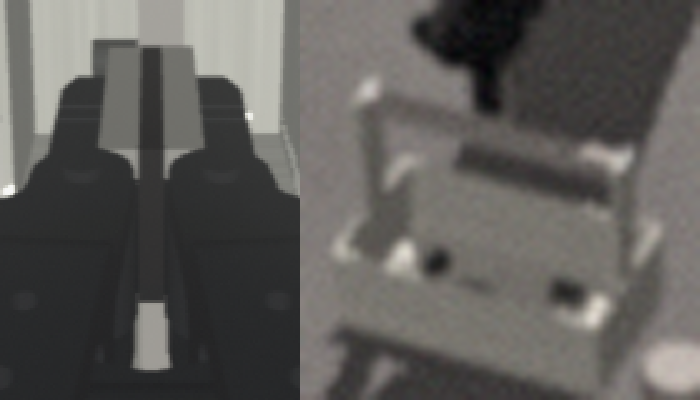

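apply_moves(series=[{"jaw":0.5,"dx":-1,"dy":0,"dz":0,"turn":0},{"jaw":0.4,"dx":-1,"dy":0,"dz":0,"turn":0},{"jaw":0.4,"dx":-1,"dy":0,"dz":0,"turn":0},{"jaw":0.4,"dx":-1,"dy":0,"dz":0,"turn":0},{"jaw":0.4,"dx":-1,"dy":0,"dz":0,"turn":0}])

```text
time: 4.95
tool_pos: [0.5177, -0.1079, 0.1223]
tool_rot: [-0.0, 0.856, 0.517, 0.0]
contact_force: [0.3, 0.0, 0.0]
gripper_width: 0.6
grasp_force: 0.0
```

apply_moves(series=[{"jaw":0.4,"dx":0,"dy":0,"dz":8,"turn":0},{"jaw":0.4,"dx":0,"dy":0,"dz":16,"turn":0},{"jaw":0.4,"dx":0,"dy":0,"dz":24,"turn":0},{"jaw":0.4,"dx":0,"dy":0,"dz":24,"turn":0}])

```text
time: 5.28
tool_pos: [0.5159, -0.1072, 0.0953]
tool_rot: [-0.002, 0.856, 0.517, -0.002]
contact_force: [-0.9, 0.6, -0.2]
gripper_width: 0.602
grasp_force: 0.0
```

apply_moves(series=[{"jaw":0.8,"dx":0,"dy":0,"dz":0,"turn":0},{"jaw":1,"dx":0,"dy":0,"dz":0,"turn":0},{"jaw":1,"dx":0,"dy":0,"dz":0,"turn":0},{"jaw":1,"dx":0,"dy":0,"dz":0,"turn":0},{"jaw":1,"dx":0,"dy":0,"dz":0,"turn":0}])

```text
time: 5.7
tool_pos: [0.5184, -0.1081, 0.0989]
tool_rot: [0.001, 0.856, 0.517, 0.001]
contact_force: [2.4, -0.1, 0.3]
gripper_width: 0.07
grasp_force: 61.5
```

```bash
python3 - <<'E'
from plant import *
from h import *
go(state(),.5178,-.109,.098,-.483+np.pi/2)
E
```

```text
t 5.7 pos [ 0.5184 -0.1081  0.0989] phi 1.0858 | d [-1.1 -0.1  0.9] turn -0.002 w 0.07 gf 61.5 F [ 2.4 -0.1  0.3]
```

apply_moves(series=[{"jaw":1,"dx":0,"dy":0,"dz":-15,"turn":0},{"jaw":1,"dx":0,"dy":0,"dz":-45,"turn":0},{"jaw":1,"dx":0,"dy":0,"dz":-75,"turn":0},{"jaw":1,"dx":0,"dy":0,"dz":-105,"turn":0},{"jaw":1,"dx":0,"dy":0,"dz":-122,"turn":0}])

```text
time: 6.12
tool_pos: [0.5184, -0.1081, 0.2234]
tool_rot: [0.001, 0.856, 0.517, 0.001]
contact_force: [1.6, -0.9, -2.6]
gripper_width: 0.069
grasp_force: 61.0
```

```bash
python3 - <<'E'
from plant import *
from h import *
s=state();go(s,.5178,-.109,.2215,1.738);go(s,.40,-.16,.2215,1.738)
E
```

```text
t 6.12 pos [ 0.5184 -0.1081  0.2234] phi 1.0859 | d [-1.1 -0.1  1.9] turn -0.6521 w 0.069 gf 61.0 F [ 1.6 -0.9 -2.6]
t 6.12 pos [ 0.5184 -0.1081  0.2234] phi 1.0859 | d [-101.1  -80.5    1.6] turn -0.6521 w 0.069 gf 61.0 F [ 1.6 -0.9 -2.6]
```

apply_moves(series=[{"jaw":1,"dx":-15,"dy":-12,"dz":0,"turn":-0.08},{"jaw":1,"dx":-40,"dy":-32,"dz":0,"turn":-0.2},{"jaw":1,"dx":-65,"dy":-52,"dz":0,"turn":-0.32},{"jaw":1,"dx":-90,"dy":-72,"dz":0,"turn":-0.44},{"jaw":1,"dx":-101,"dy":-80,"dz":0,"turn":-0.54}])

```text
time: 6.53
tool_pos: [0.3965, -0.1603, 0.2188]
tool_rot: [-0.002, 0.686, 0.728, -0.001]
contact_force: [0.7, -0.0, -4.1]
gripper_width: 0.073
grasp_force: 61.0
```

```bash
python3 - <<'E'
from plant import *
from h import *
s=state();go(s,.386,-.356,.2215,1.738)
f=grab_frame("wrist");cv2.imwrite("pics/w4.png",f["pixels"][:,:,::-1])
for o in spotter.outline_of(f,"tote")[:1]: print(o["conf"],o["extent"])
E
```

```text
t 6.53 pos [ 0.3965 -0.1603  0.2188] phi 1.6301 | d [-194.8  -22.    -2.8] turn -0.1079 w 0.073 gf 61.0 F [ 0.7 -0.  -4.1]
0.89 [238.5, 125.8, 406.1, 417.7]
```

View pics/w4.png

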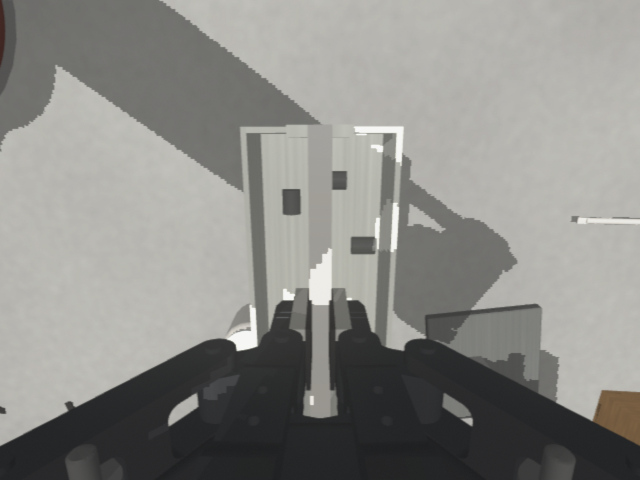

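apply_moves(series=[{"jaw":1,"dx":-25,"dy":-5,"dz":0,"turn":-0.05},{"jaw":1,"dx":-65,"dy":-10,"dz":0,"turn":-0.1},{"jaw":1,"dx":-105,"dy":-15,"dz":0,"turn":-0.108},{"jaw":1,"dx":-145,"dy":-20,"dz":0,"turn":-0.108},{"jaw":1,"dx":-175,"dy":-22,"dz":0,"turn":-0.108}])

```text
time: 7.05
tool_pos: [0.3874, -0.3383, 0.2195]
tool_rot: [-0.0, 0.648, 0.761, -0.0]
contact_force: [0.4, 0.9, -3.6]
gripper_width: 0.067
grasp_force: 61.0
```

apply_moves(series=[{"jaw":1,"dx":-15,"dy":0,"dz":0,"turn":0},{"jaw":1,"dx":-20,"dy":0,"dz":0,"turn":0},{"jaw":1,"dx":-20,"dy":0,"dz":0,"turn":0}])

```text
time: 7.3
tool_pos: [0.3912, -0.356, 0.2192]
tool_rot: [-0.001, 0.648, 0.762, 0.0]
contact_force: [-0.2, 1.9, -3.7]
gripper_width: 0.07
grasp_force: 61.0
```

```bash
python3 - <<'E'
from plant import *
from h import *
import pickle
s=state();go(s,.386,-.356,.2215,1.738);go(s,.4974,-.3367,.2215,1.738)
D={}
for n in("top","scene"):
    f=D[n]=grab_frame(n)
    for o in spotter.outline_of(f,"stand_a")[:3]:print(n,o["conf"],np.round(o["extent"]),o["region"].sum())
    cv2.imwrite(f"pics/{n}5.png",f["pixels"][:,:,::-1])
pickle.dump(D,open("d5.pkl","wb"))
D0=pickle.load(open("d0.pkl","rb"))
out=[]
for n,(x0,y0,x1,y1) in dict(top=(370,200,460,300),scene=(195,200,285,300)).items():
    im=cv2.resize(D[n]["pixels"][y0:y1,x0:x1],None,fx=4,fy=4,interpolation=2)
    for p in stand(18.5)[:-1]:
        h=cv2.convexHull(((proj(D[n],place(p,.564,-.3255,.167))-[x0,y0])*4+2).astype(np.float32)).astype(int);cv2.polylines(im,[h],True,(255,0,0),1)
    b=place(box(-4,4,-75,75,114,126),s["tool_pos"][0],s["tool_pos"][1],.167,s["tool_pos"][2]+.0215-.12)
    h=cv2.convexHull(((proj(D[n],b)-[x0,y0])*4+2).astype(np.float32)).astype(int);cv2.polylines(im,[h],True,(0,255,0),1)
    out.append(im)
cv2.imwrite("pics/o5.png",np.hstack(out)[:,:,::-1])
E
```

```text
t 7.3 pos [ 0.3912 -0.356   0.2192] phi 1.7317 | d [ 0.8 -5.1 -2.2] turn -0.0063 w 0.07 gf 61.0 F [-0.2  1.9 -3.7]
t 7.3 pos [ 0.3912 -0.356   0.2192] phi 1.7317 | d [  2.  107.9  -2.3] turn -0.0063 w 0.07 gf 61.0 F [-0.2  1.9 -3.7]
top 0.89 [381. 222. 443. 282.] 1800
top 0.76 [154. 237. 217. 310.] 1686
scene 0.92 [390. 196. 440. 279.] 1597
scene 0.87 [204. 210. 248. 305.] 1907
```

View pics/o5.png

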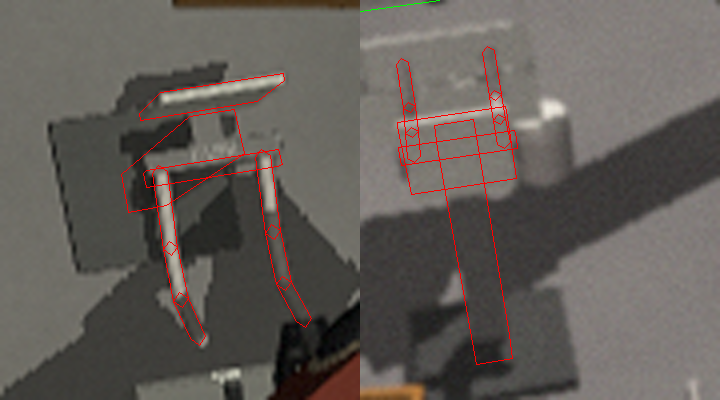

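apply_moves(series=[{"jaw":1,"dx":0,"dy":15,"dz":-2,"turn":-0.006},{"jaw":1,"dx":1,"dy":40,"dz":-2,"turn":-0.006},{"jaw":1,"dx":1,"dy":65,"dz":-2,"turn":-0.006},{"jaw":1,"dx":2,"dy":90,"dz":-2,"turn":-0.006},{"jaw":1,"dx":2,"dy":108,"dz":-2,"turn":-0.006}])

```text
time: 7.92
tool_pos: [0.4999, -0.3342, 0.2227]
tool_rot: [0.001, 0.644, 0.765, 0.001]
contact_force: [-0.1, -0.9, -3.2]
gripper_width: 0.076
grasp_force: 60.9
```

apply_moves(series=[{"jaw":1,"dx":0,"dy":0,"dz":0,"turn":0}])

```text
time: 8.0
tool_pos: [0.501, -0.3339, 0.2226]
tool_rot: [0.001, 0.643, 0.766, 0.001]
contact_force: [-0.5, 0.3, -3.7]
gripper_width: 0.075
grasp_force: 60.9
```

```bash
python3 - <<'E'
from plant import *
from h import *
s=state();go(s,.4974,-.3367,.2215-.042,1.738)
E
```

```text
t 8.0 pos [ 0.501  -0.3339  0.2226] phi 1.7438 | d [-2.2 -4.1 43.1] turn 0.0058 w 0.075 gf 60.9 F [-0.5  0.3 -3.7]
```

apply_moves(series=[{"jaw":1,"dx":-1,"dy":-3,"dz":10,"turn":0},{"jaw":1,"dx":-2,"dy":-4,"dz":20,"turn":0.004},{"jaw":1,"dx":-2,"dy":-4,"dz":30,"turn":0.004},{"jaw":1,"dx":-2,"dy":-4,"dz":38,"turn":0.004},{"jaw":1,"dx":-2,"dy":-4,"dz":38,"turn":0.004}])

```text
time: 8.42
tool_pos: [0.4914, -0.3376, 0.1805]
tool_rot: [-0.003, 0.647, 0.763, 0.0]
contact_force: [-1.4, 1.1, -4.4]
gripper_width: 0.075
grasp_force: 61.0
```

apply_moves(series=[{"jaw":1,"dx":0,"dy":0,"dz":2,"turn":0},{"jaw":1,"dx":0,"dy":0,"dz":3,"turn":0}])

```text
time: 8.58
tool_pos: [0.4932, -0.339, 0.1812]
tool_rot: [0.0, 0.647, 0.763, 0.0]
contact_force: [0.2, -0.5, -3.5]
gripper_width: 0.074
grasp_force: 61.0
```

```bash
python3 - <<'E'
from plant import *
from h import *
s=state();go(s,.4974,-.3367,.2215-.042,1.738)
E
```

```text
t 8.58 pos [ 0.4932 -0.339   0.1812] phi 1.7353 | d [1.6 4.5 1.7] turn -0.0027 w 0.074 gf 61.0 F [ 0.2 -0.5 -3.5]
```

apply_moves(series=[{"jaw":1,"dx":1,"dy":2,"dz":1,"turn":-0.003},{"jaw":1,"dx":1,"dy":4,"dz":2,"turn":-0.003},{"jaw":1,"dx":1,"dy":4,"dz":2,"turn":-0.003}])

```text
time: 8.83
tool_pos: [0.4977, -0.3371, 0.1796]
tool_rot: [0.0, 0.645, 0.764, 0.0]
contact_force: [-0.2, -0.5, -3.2]
gripper_width: 0.078
grasp_force: 61.0
```

apply_moves(series=[{"jaw":1,"dx":0,"dy":0,"dz":1,"turn":0},{"jaw":1,"dx":0,"dy":0,"dz":1.5,"turn":0},{"jaw":1,"dx":0,"dy":0,"dz":1.5,"turn":0}])

```text
time: 9.08
tool_pos: [0.4978, -0.3372, 0.1794]
tool_rot: [0.001, 0.645, 0.764, 0.0]
contact_force: [-0.8, 2.6, 4.7]
gripper_width: 0.075
grasp_force: 62.0
```

```bash
python3 - <<'E'
from plant import *
from h import *
s=state();go(s,.4974,-.3367,.2215-.042,1.738)
E
```

```text
t 9.08 pos [ 0.4978 -0.3372  0.1794] phi 1.739 | d [ 0.6 -0.3 -0.1] turn 0.001 w 0.075 gf 62.0 F [-0.8  2.6  4.7]
```

apply_moves(series=[{"jaw":0.85,"dx":0,"dy":0,"dz":0,"turn":0},{"jaw":0.7,"dx":0,"dy":0,"dz":0,"turn":0},{"jaw":0.6,"dx":0,"dy":0,"dz":0,"turn":0},{"jaw":0.6,"dx":0,"dy":0,"dz":0,"turn":0},{"jaw":0.6,"dx":0,"dy":0,"dz":0,"turn":0}])

```text
time: 9.5
tool_pos: [0.4972, -0.3372, 0.1777]
tool_rot: [0.0, 0.645, 0.764, -0.0]
contact_force: [0.1, -0.4, -0.2]
gripper_width: 0.402
grasp_force: 0.0
```

apply_moves(series=[{"jaw":0.6,"dx":0,"dy":0,"dz":-10,"turn":0},{"jaw":0.6,"dx":0,"dy":0,"dz":-35,"turn":0},{"jaw":0.6,"dx":0,"dy":0,"dz":-75,"turn":0},{"jaw":0.5,"dx":0,"dy":0,"dz":-115,"turn":0},{"jaw":0.5,"dx":0,"dy":0,"dz":-155,"turn":0}])

```text
time: 9.92
tool_pos: [0.4969, -0.3369, 0.3349]
tool_rot: [-0.0, 0.645, 0.764, -0.0]
contact_force: [0.5, -0.9, -0.0]
gripper_width: 0.498
grasp_force: 0.0
```

```bash
python3 - <<'E'
from plant import *
from h import *
import pickle
s=state()
for n in("top","scene"):
    f=grab_frame(n)
    for o in spotter.outline_of(f,"tote")[:3]:
        e=np.array(o["extent"]);print(n,round(o["conf"],2),np.round(e))
        if (n=="scene" and e[0]<260):
            x=fit([(f,o["region"].astype(float))],TOTE,[.4974,-.3367,.167],z=.081);print(x)
    cv2.imwrite(f"pics/{n}6.png",f["pixels"][:,:,::-1])
# clip look pose: strip centre at tool x=-.06, phi 1.694
phi=.123+np.pi/2
c=np.array([.585,.098])+.06*np.array([np.cos(phi),np.sin(phi)]);go(s,c[0],c[1],.34,phi)
E
```

```text
top 0.87 [391. 252. 453. 287.]
t 9.92 pos [ 0.4969 -0.3369  0.3349] phi 1.7388 | d [473.9 162.3  -5. ] turn 0.045 w 0.498 gf 0.0 F [ 0.5 -0.9 -0. ]
```

apply_moves(series=[{"jaw":0.3,"dx":195,"dy":65,"dz":-5,"turn":0.045},{"jaw":0,"dx":195,"dy":65,"dz":-5,"turn":0.045},{"jaw":0,"dx":195,"dy":65,"dz":-5,"turn":0.045},{"jaw":0,"dx":195,"dy":65,"dz":-5,"turn":0.045},{"jaw":0,"dx":195,"dy":65,"dz":-5,"turn":0.045}])

```text
time: 10.53
tool_pos: [0.5278, -0.1317, 0.3355]
tool_rot: [-0.002, 0.662, 0.749, -0.001]
contact_force: [0.7, -0.8, -0.8]
gripper_width: 0.999
grasp_force: 0.0
```

apply_moves(series=[{"jaw":0,"dx":195,"dy":65,"dz":0,"turn":0},{"jaw":0,"dx":195,"dy":65,"dz":0,"turn":0},{"jaw":0,"dx":195,"dy":65,"dz":0,"turn":0},{"jaw":0,"dx":195,"dy":65,"dz":0,"turn":0},{"jaw":0,"dx":195,"dy":65,"dz":0,"turn":0}])

```text
time: 10.95
tool_pos: [0.5684, 0.0699, 0.3355]
tool_rot: [-0.001, 0.662, 0.749, -0.001]
contact_force: [-0.0, -0.6, -0.2]
gripper_width: 1.001
grasp_force: 0.0
```

```bash
python3 - <<'E'
from plant import *
from h import *
go(state(),.5776,.1576,.34,1.694)
E
```

```text
t 10.95 pos [0.5684 0.0699 0.3355] phi 1.6943 | d [85.9 19.9 -4.6] turn 0.0003 w 1.001 gf 0.0 F [-0.  -0.6 -0.2]
```

apply_moves(series=[{"jaw":0,"dx":40,"dy":10,"dz":-2,"turn":0},{"jaw":0,"dx":80,"dy":18,"dz":-2,"turn":0},{"jaw":0,"dx":86,"dy":20,"dz":-2,"turn":0},{"jaw":0,"dx":86,"dy":20,"dz":-2,"turn":0}])

```text
time: 11.28
tool_pos: [0.5776, 0.1575, 0.3372]
tool_rot: [-0.001, 0.661, 0.751, -0.002]
contact_force: [0.5, -0.2, 0.5]
gripper_width: 0.998
grasp_force: 0.0
```

```bash
python3 - <<'E'
from plant import *
from h import *
import pickle
f=grab_frame("wrist");s=state();cv2.imwrite("pics/w7.png",f["pixels"][:,:,::-1]);t=grab_frame("scene")
O={}
for n in("clip","strip"):
    for o in spotter.outline_of(f,n)[:1]:
        O[n]=o;print(n,round(o["conf"],2),np.round(o["extent"]),o["region"].sum(),np.argwhere(o["region"]).mean(0)[::-1])
pickle.dump((f,O,t),open("d7.pkl","wb"))
c=O["clip"]["extent"];u=((c[0]+c[2])/2,(c[1]+c[3])/2);p=ray(f,u,.095);print("clip ray z.095",p)
m=np.maximum(O["strip"]["region"],O["clip"]["region"]).astype(float)
x,cc=fit([(f,m)],STRIP,[.585,.098,.123]);print("strip",x,cc)
CL=lambda:None
clip=lambda *a:[box(-18.5,-12,-12,12,28,36),box(12,18.5,-12,12,28,36),box(-6,6,-12,12,-6,6),box(-15,15,-12,12,10,28)]
x2,cc=fit([(f,O["clip"]["region"].astype(float))],[np.vstack([box(-18.5,18.5,-12,12,36,36),box(-8,8,-12,12,-5,-5)]),box(-6,6,-12,12,-30,0)],[p[0],p[1],x[2]],z=.076);print("clip",x2,cc)
go(s,x2[0],x2[1],.15,x[2]+np.pi/2)
E
```

```text
clip 0.89 [305. 233. 343. 266.] 865 [322.64277457 249.33988439]
strip 0.57 [297. 200. 350. 296.] 3472 [321.98300691 236.484447  ]
clip ray z.095 [0.58648147 0.10981666 0.095     ]
strip [0.58621167 0.09731348 0.11674293] 0.047571343926461895
clip [0.58541298 0.10875748 0.11083458] 0.21495131096976683
t 11.33 pos [0.5778 0.1558 0.3376] phi 1.6957 | d [-47.5   2.3 187.6] turn 0.0082 w 0.997 gf 0.0 F [-0.4 -0.1 -0.1]
```

View pics/w7.png

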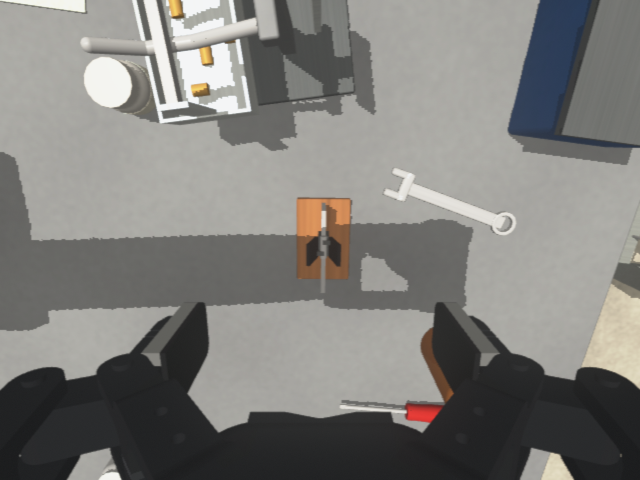

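```bash
cat >> h.py <<'E'
def pr(x0a,x1a,za,x0b,x1b,zb,w=12): return np.array([[x,y,z] for (a,b,z) in((x0a,x1a,za),(x0b,x1b,zb)) for x in(a,b) for y in(-w,w)])/1e3
def clipm(th=0):
    o=[]
    for s in(1,-1):
        o+=[pr(s*2,s*6,0,s*14.5,s*18.5,36),pr(s*2,s*6,0,s*2.5,s*6,-30)]
    return o+[box(-4,4,-12,12,-4,4)]
E
python3 - <<'E'
from h import *
import pickle
f,O,t=pickle.load(open("d7.pkl","rb"));m=O["clip"]["region"].astype(float)
from scipy.optimize import minimize
for z in(.074,.078,.082):
    def cost(p):
        s=sil(f,clipm(),(p[0],p[1],.117),z);return 1-np.minimum(s,m).sum()/np.maximum(s,m).sum()
    r=minimize(cost,[.5855,.109],method="Nelder-Mead",options=dict(initial_simplex=[[.5855,.109],[.59,.109],[.5855,.118]],xatol=1e-4,fatol=1e-4));print(z,r.x,r.fun)
x0,y0,k=285,190,7
im=cv2.resize(f["pixels"][y0:y0+85,x0:x0+80],None,fx=k,fy=k,interpolation=0)
for p in clipm():
    h=cv2.convexHull(((proj(f,place(p,r.x[0],r.x[1],.117,.078))-[x0,y0])*k+k/2).astype(np.float32)).astype(int);cv2.polylines(im,[h],True,(255,0,0),1)
c,_=cv2.findContours(cv2.resize(m[y0:y0+85,x0:x0+80],None,fx=k,fy=k).astype(np.uint8),0,2);cv2.drawContours(im,c,-1,(0,255,0),1)
cv2.imwrite("pics/w8.png",im[:,:,::-1])
E
```

```text
0.074 [0.58535843 0.10822443] 0.09208014439180168
0.078 [0.58517695 0.10929501] 0.09161800068704906
0.082 [0.58479558 0.11063344] 0.09317952072307778
```

View pics/w8.png

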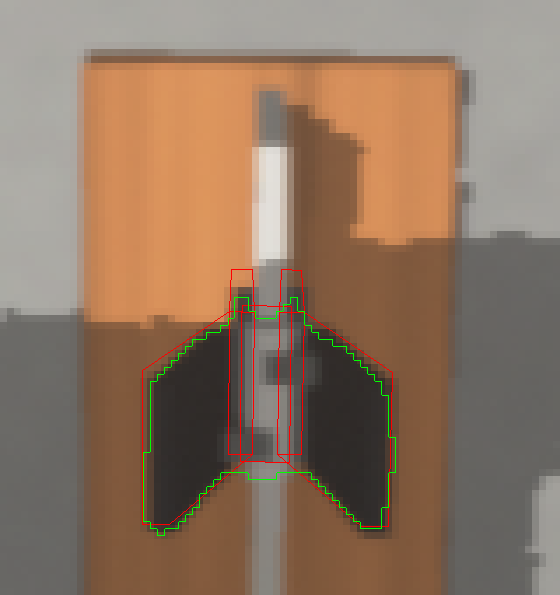

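```bash
python3 - <<'E'
from plant import *
from h import *
go(state(),.5852,.1093,.078,.117+np.pi/2)
E
```

```text
t 11.48 pos [0.5784 0.1538 0.339 ] phi 1.6919 | d [-44.9   1.7 261. ] turn 0.0041 w 1.001 gf 0.0 F [ 0.2 -0.1  0.8]
```

apply_moves(series=[{"jaw":0,"dx":-25,"dy":1,"dz":30,"turn":0.004},{"jaw":0,"dx":-46,"dy":2,"dz":65,"turn":0.004},{"jaw":0,"dx":-46,"dy":2,"dz":105,"turn":0.004},{"jaw":0,"dx":-46,"dy":2,"dz":145,"turn":0.004},{"jaw":0,"dx":-46,"dy":2,"dz":180,"turn":0.004}])

```text
time: 11.9
tool_pos: [0.5854, 0.1075, 0.1573]
tool_rot: [-0.0, 0.665, 0.747, -0.0]
contact_force: [-0.0, -0.1, -0.3]
gripper_width: 1.002
grasp_force: 0.0
```

apply_moves(series=[{"jaw":0,"dx":0,"dy":0,"dz":10,"turn":0},{"jaw":0,"dx":0,"dy":0,"dz":10,"turn":0},{"jaw":0,"dx":0,"dy":0,"dz":10,"turn":0}])

```text
time: 12.15
tool_pos: [0.5868, 0.1091, 0.151]
tool_rot: [0.0, 0.664, 0.747, 0.0]
contact_force: [1.6, 0.2, 1.5]
gripper_width: 1.002
grasp_force: 0.0
```

```bash
python3 - <<'E'
from plant import *
from h import *
go(state(),.5852,.1093,.078,.117+np.pi/2);f=grab_frame("wrist")
go(state(),.5852,.1093,.078,.117+np.pi/2)
M=f["camera_from_world"];Tc=np.array([[0,1,-.001,.001],[-.963,-.001,-.268,.024],[-.268,0,.963,.166],[0,0,0,1]])
print("tcp via cam",(np.linalg.inv(M)@Tc)[:3,3])
for o in spotter.outline_of(f,"clip")[:1]:
    m=o["region"].astype(float);print(o["conf"],o["extent"])
    from scipy.optimize import minimize
    def cost(p):
        s=sil(f,clipm(),(p[0],p[1],.117),.078);return 1-np.minimum(s,m).sum()/np.maximum(s,m).sum()
    r=minimize(cost,[.5855,.109],method="Nelder-Mead",options=dict(initial_simplex=[[.5855,.109],[.59,.109],[.5855,.118]],xatol=1e-4,fatol=1e-4));print(r.x,r.fun)
E
```

```text
t 12.15 pos [0.5868 0.1091 0.151 ] phi 1.6885 | d [ 0.4 -1.7 73. ] turn 0.0007 w 1.002 gf 0.0 F [1.6 0.2 1.5]
t 12.2 pos [0.5879 0.1094 0.1528] phi 1.6889 | d [ 0.2 -3.  74.8] turn 0.0011 w 1.001 gf 0.0 F [ 0.4 -0.8  0.4]
tcp via cam [0.58731886 0.10993511 0.15088291]
0.72 [283.1, 226.4, 352.4, 290.2]
[0.58549441 0.10952396] 0.12182698353590393
```

apply_moves(series=[{"jaw":0,"dx":0,"dy":-2,"dz":25,"turn":0},{"jaw":0,"dx":0,"dy":-2,"dz":50,"turn":0},{"jaw":0.1,"dx":0,"dy":-2,"dz":65,"turn":0},{"jaw":0.3,"dx":0,"dy":-2,"dz":73,"turn":0},{"jaw":0.4,"dx":0,"dy":-2,"dz":73,"turn":0}])

```text
time: 12.67
tool_pos: [0.5844, 0.1097, 0.077]
tool_rot: [-0.0, 0.664, 0.748, -0.0]
contact_force: [0.6, -0.7, 0.3]
gripper_width: 0.638
grasp_force: 0.0
```

apply_moves(series=[{"jaw":0.6,"dx":0,"dy":0,"dz":0,"turn":0},{"jaw":0.8,"dx":0,"dy":0,"dz":0,"turn":0},{"jaw":1,"dx":0,"dy":0,"dz":0,"turn":0},{"jaw":1,"dx":0,"dy":0,"dz":0,"turn":0},{"jaw":1,"dx":0,"dy":0,"dz":0,"turn":0}])

```text
time: 13.08
tool_pos: [0.588, 0.1101, 0.0831]
tool_rot: [0.003, 0.664, 0.748, 0.003]
contact_force: [-2.3, 0.1, 11.5]
gripper_width: 0.21
grasp_force: 58.2
```

```bash
python3 - <<'E'
from plant import *
from h import *
go(state(),.5852,.1093,.078,.117+np.pi/2)
E
```

```text
t 13.08 pos [0.588  0.1101 0.0831] phi 1.69 | d [-0.5 -2.9  5.1] turn 0.0022 w 0.21 gf 58.2 F [-2.3  0.1 11.5]
```

apply_moves(series=[{"jaw":1,"dx":0,"dy":0,"dz":-5,"turn":0},{"jaw":1,"dx":0,"dy":0,"dz":-15,"turn":0},{"jaw":1,"dx":0,"dy":0,"dz":-30,"turn":0},{"jaw":1,"dx":0,"dy":0,"dz":-50,"turn":0},{"jaw":1,"dx":0,"dy":0,"dz":-80,"turn":0}])

```text
time: 13.5
tool_pos: [0.5824, 0.1096, 0.1559]
tool_rot: [-0.002, 0.664, 0.748, -0.002]
contact_force: [0.8, 0.1, -0.6]
gripper_width: 0.209
grasp_force: 58.5
```

```bash
python3 - <<'E'
from plant import *
from h import *
go(state(),.5852,.1093,.35,.117+np.pi/2)
f=grab_frame("wrist");t=grab_frame("scene");cv2.imwrite("pics/w9.png",f["pixels"][:,:,::-1]);cv2.imwrite("pics/s9.png",t["pixels"][:,:,::-1])
for fr in(f,t):
    for n in("clip",):
        for o in spotter.outline_of(fr,n)[:2]:print(n,o["conf"],np.round(o["extent"]),o["region"].sum())
s=state();print(proj(t,s["tool_pos"]),proj(t,s["tool_pos"]+[0,0,.03]),proj(f,s["tool_pos"]))
E
```

```text
t 13.5 pos [0.5824 0.1096 0.1559] phi 1.6898 | d [  -0.5    1.8 -194.1] turn 0.002 w 0.209 gf 58.5 F [ 0.8  0.1 -0.6]
clip 0.86 [284. 257. 345. 365.] 3718
clip 0.53 [352. 238. 358. 255.] 98
[[356.82799519 244.76749016]] [[357.35708612 237.44407932]] [[327.27566496 303.09474158]]
```

apply_moves(series=[{"jaw":1,"dx":0,"dy":0,"dz":-40,"turn":0},{"jaw":1,"dx":0,"dy":0,"dz":-80,"turn":0},{"jaw":1,"dx":0,"dy":0,"dz":-120,"turn":0},{"jaw":1,"dx":0,"dy":0,"dz":-160,"turn":0},{"jaw":1,"dx":-10,"dy":0,"dz":-195,"turn":0}])

```text
time: 14.12
tool_pos: [0.5847, 0.1008, 0.3532]
tool_rot: [-0.001, 0.663, 0.748, -0.0]
contact_force: [0.9, -1.0, 0.7]
gripper_width: 0.209
grasp_force: 58.6
```

```bash
python3 - <<'E'
from plant import *
from h import *
go(state(),.6034,-.3189,.35,1.738)
E
```

```text
t 14.12 pos [0.5847 0.1008 0.3532] phi 1.6915 | d [-418.9  -32.     2.9] turn -0.0465 w 0.209 gf 58.6 F [ 0.9 -1.   0.7]
```

apply_moves(series=[{"jaw":1,"dx":-40,"dy":-3,"dz":0,"turn":-0.01},{"jaw":1,"dx":-80,"dy":-6,"dz":0,"turn":-0.02},{"jaw":1,"dx":-120,"dy":-9,"dz":0,"turn":-0.03},{"jaw":1,"dx":-160,"dy":-12,"dz":0,"turn":-0.046},{"jaw":1,"dx":-200,"dy":-15,"dz":0,"turn":-0.046}])

```text
time: 14.53
tool_pos: [0.5935, -0.1022, 0.3502]
tool_rot: [-0.001, 0.646, 0.763, -0.001]
contact_force: [0.4, -0.2, -0.6]
gripper_width: 0.209
grasp_force: 58.6
```

apply_moves(series=[{"jaw":1,"dx":-40,"dy":-1,"dz":0,"turn":0},{"jaw":1,"dx":-80,"dy":-2,"dz":0,"turn":0},{"jaw":1,"dx":-120,"dy":-4,"dz":0,"turn":0},{"jaw":1,"dx":-150,"dy":-5,"dz":0,"turn":0},{"jaw":1,"dx":-180,"dy":-6,"dz":0,"turn":0}])

```text
time: 14.95
tool_pos: [0.6172, -0.2811, 0.3496]
tool_rot: [-0.002, 0.647, 0.763, -0.0]
contact_force: [-0.6, -0.2, -0.4]
gripper_width: 0.208
grasp_force: 58.6
```

```bash
python3 - <<'E'
from plant import *
from h import *
s=state();go(s,.6034,-.3189,.35,1.738)
f=grab_frame("wrist")
for o in spotter.outline_of(f,"stand_a")[:2]:print(o["conf"],np.round(o["extent"]))
c=place(np.array([[.04,-.04,.265],[.04,.04,.265]]),.564,-.3255,.167);print(c,proj(f,c))
cv2.imwrite("pics/w10.png",f["pixels"][:,:,::-1])
import pickle;pickle.dump(f,open("d10.pkl","wb"))
E
```

```text
t 14.95 pos [ 0.6172 -0.2811  0.3496] phi 1.7347 | d [-35.  -19.8  -0.5] turn -0.0033 w 0.208 gf 58.6 F [-0.6 -0.2 -0.4]
0.73 [ 97. 171. 338. 318.]
[[ 0.61009251 -0.35829452  0.265     ]
 [ 0.59679452 -0.27940749  0.265     ]] [[293.33459197 348.65492749]
 [290.58240713 239.69850413]]
```

```bash
python3 - <<'E'
from plant import *
from h import *
import pickle
f=pickle.load(open("d10.pkl","rb"));t=grab_frame("scene")
k=2;im=cv2.resize(f["pixels"][150:400,190:400],None,fx=k,fy=k)
for p in (box(37.5,42.5,-40,40,265,265),):
    h=cv2.convexHull(((proj(f,place(p,.564,-.3255,.167))-[190,150])*k).astype(np.float32)).astype(int);cv2.polylines(im,[h],True,(255,0,0),1)
im2=cv2.resize(t["pixels"][200:310,190:270],(364,500),interpolation=2)
cv2.imwrite("pics/o10.png",np.hstack([im,im2])[:,:,::-1])
E
```

```text
(no output)
```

View pics/o10.png

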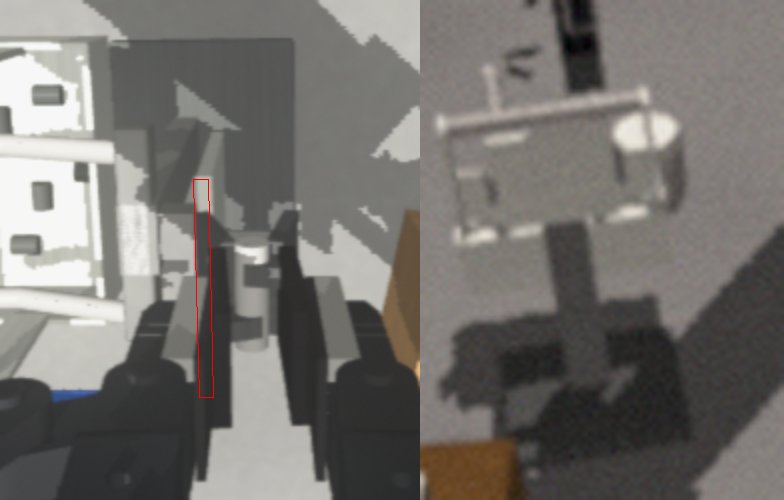

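apply_moves(series=[{"jaw":1,"dx":-15,"dy":-8,"dz":0,"turn":-0.003},{"jaw":1,"dx":-30,"dy":-15,"dz":0,"turn":-0.003},{"jaw":1,"dx":-35,"dy":-18,"dz":0,"turn":-0.003},{"jaw":1,"dx":-35,"dy":-18,"dz":0,"turn":-0.003},{"jaw":1,"dx":-35,"dy":-18,"dz":0,"turn":-0.003}])

```text
time: 15.52
tool_pos: [0.6058, -0.3162, 0.3516]
tool_rot: [-0.0, 0.645, 0.764, 0.0]
contact_force: [-0.3, 0.5, -0.4]
gripper_width: 0.209
grasp_force: 58.6
```

```bash
python3 - <<'E'
from plant import *
from h import *
M=[]
for i in range(3):
    f=grab_frame("wrist");M.append(state()["tool_pos"])
print(np.round(M,4));s=state();s["tool_pos"]=np.mean(M,0)
go(s,.6034,-.3189,.29,1.738)
# plate edge centreline in image vs clip column
c=place(np.array([[.04,-.01,.265],[.04,.01,.265],[.04,.04,.265]]),.564,-.3255,.167);print(proj(f,c))
for o in spotter.outline_of(f,"clip")[:1]:
    r=o["region"];print(o["conf"],np.round(o["extent"]))
    for v in range(250,372,10):
        u=np.where(r[v])[0]
        if len(u):print(v,u.min(),u.max(),(u.min()+u.max())/2)
E
```

```text
[[ 0.606  -0.3159  0.3518]
 [ 0.6061 -0.3158  0.3519]
 [ 0.6061 -0.3158  0.3519]]
t 15.67 pos [ 0.606  -0.3159  0.3519] phi 1.7397 | d [-2.6 -3.1 61.9] turn 0.0017 w 0.209 gf 58.6 F [-0.1 -0.4 -0.7]
[[315.961651   263.84649577]
 [315.91104147 234.96651895]
 [315.83088942 189.22830048]]
0.75 [287. 257. 344. 363.]
260 288 338 313.0
270 287 338 312.5
280 287 338 312.5
290 299 341 320.0
300 298 342 320.0
310 297 342 319.5
320 297 343 320.0
330 296 341 318.5
340 296 341 318.5
350 297 341 319.0
360 296 342 319.0
```

apply_moves(series=[{"jaw":1,"dx":-2,"dy":-0.5,"dz":15,"turn":0},{"jaw":1,"dx":-2,"dy":-0.5,"dz":30,"turn":0},{"jaw":1,"dx":-2,"dy":-0.5,"dz":40,"turn":0},{"jaw":1,"dx":-2,"dy":-0.5,"dz":40,"turn":0}])

```text
time: 16.05
tool_pos: [0.6042, -0.3176, 0.306]
tool_rot: [-0.004, 0.645, 0.764, -0.0]
contact_force: [-0.2, -0.2, -2.3]
gripper_width: 0.203
grasp_force: 58.6
```

apply_moves(series=[{"jaw":1,"dx":0,"dy":0,"dz":4,"turn":0},{"jaw":1,"dx":0,"dy":0,"dz":8,"turn":0},{"jaw":1,"dx":0,"dy":0,"dz":12,"turn":0},{"jaw":1,"dx":0,"dy":0,"dz":12,"turn":0}])

```text
time: 16.38
tool_pos: [0.6056, -0.3186, 0.2991]
tool_rot: [-0.0, 0.645, 0.764, -0.0]
contact_force: [-0.5, -0.7, -0.8]
gripper_width: 0.207
grasp_force: 58.6
```

```bash
python3 - <<'E'
from plant import *
from h import *
f=grab_frame("wrist");t=grab_frame("scene");s=state();go(s,.6034,-.3189,.285,1.738)
c=place(np.array([[.04,-.01,.265],[.04,.04,.265]]),.564,-.3255,.167);print(proj(f,c))
for o in spotter.outline_of(f,"clip")[:1]:
    r=o["region"];print(o["conf"],np.round(o["extent"]))
    for v in range(250,372,20):
        u=np.where(r[v])[0]
        if len(u):print(v,u.min(),u.max(),(u.min()+u.max())/2)
for o in spotter.outline_of(t,"clip")[:2]:print(o["conf"],np.round(o["extent"]))
print(proj(t,c))
E
```

```text
t 16.48 pos [ 0.6058 -0.3187  0.2999] phi 1.7388 | d [ 0.2 -2.4 14.9] turn 0.0008 w 0.205 gf 58.6 F [ 0.6 -0.5 -0.6]
[[316.68953382 290.70203864]
 [316.49646653 197.52955384]]
0.64 [286. 259. 343. 366.]
270 287 339 313.0
290 297 341 319.0
310 296 343 319.5
330 295 341 318.0
350 297 343 320.0
0.67 [336. 266. 370. 288.]
0.53 [208. 220. 221. 231.]
[[214.12798567 229.1192292 ]
 [231.03553091 226.62571729]]
```

apply_moves(series=[{"jaw":1,"dx":0,"dy":-1,"dz":4,"turn":0},{"jaw":1,"dx":0,"dy":-1,"dz":8,"turn":0},{"jaw":1,"dx":0,"dy":-1,"dz":10,"turn":0},{"jaw":1,"dx":0,"dy":-1,"dz":10,"turn":0}])

```text
time: 16.92
tool_pos: [0.6043, -0.3187, 0.2885]
tool_rot: [-0.001, 0.645, 0.764, -0.0]
contact_force: [0.7, -0.1, -1.3]
gripper_width: 0.203
grasp_force: 58.6
```

apply_moves(series=[{"jaw":1,"dx":0,"dy":0,"dz":2,"turn":0},{"jaw":1,"dx":0,"dy":0,"dz":4,"turn":0},{"jaw":1,"dx":0,"dy":0,"dz":4,"turn":0}])

```text
time: 17.17
tool_pos: [0.6047, -0.3188, 0.2852]
tool_rot: [-0.0, 0.645, 0.764, 0.0]
contact_force: [0.3, -0.1, -0.1]
gripper_width: 0.211
grasp_force: 58.6
```

apply_moves(series=[{"jaw":1,"dx":0,"dy":0,"dz":2,"turn":0},{"jaw":1,"dx":0,"dy":0,"dz":3,"turn":0},{"jaw":1,"dx":0,"dy":0,"dz":3,"turn":0}])

```text
time: 17.42
tool_pos: [0.605, -0.3188, 0.2828]
tool_rot: [0.0, 0.645, 0.764, 0.0]
contact_force: [1.2, 0.9, -1.1]
gripper_width: 0.206
grasp_force: 58.5
```

apply_moves(series=[{"jaw":1,"dx":0,"dy":0,"dz":2,"turn":0},{"jaw":1,"dx":0,"dy":0,"dz":3,"turn":0},{"jaw":1,"dx":0,"dy":0,"dz":3,"turn":0}])

```text
time: 17.67
tool_pos: [0.6054, -0.3188, 0.2802]
tool_rot: [0.001, 0.645, 0.764, 0.0]
contact_force: [2.5, 0.3, 1.6]
gripper_width: 0.202
grasp_force: 58.4
```

```bash
python3 - <<'E'
from plant import *
from h import *
f=grab_frame("wrist");t=grab_frame("scene");s=state();go(s,.6034,-.3189,.285,1.738)
for n in("clip","stand_a"):
    for o in spotter.outline_of(t,n)[:3]:print(n,o["conf"],np.round(o["extent"]))
c=place(np.array([[.04,0,z] for z in(.265,.3,.25)]),.564,-.3255,.167);print(proj(t,c))
E
```

```text
t 17.77 pos [ 0.6053 -0.3188  0.2802] phi 1.739 | d [ 0.2 -1.9 -4.8] turn 0.001 w 0.211 gf 58.4 F [4.2 0.8 0.6]
clip 0.7 [210. 224. 219. 238.]
stand_a 0.93 [203. 211. 250. 305.]
stand_a 0.93 [390. 192. 439. 281.]
[[217.52995943 228.6175087 ]
 [215.86912277 219.0534899 ]
 [218.22511933 232.62062502]]
```

apply_moves(series=[{"jaw":1,"dx":0,"dy":1,"dz":0,"turn":0},{"jaw":1,"dx":0,"dy":1.5,"dz":1,"turn":0},{"jaw":1,"dx":0,"dy":1.5,"dz":2,"turn":0},{"jaw":1,"dx":0,"dy":1.5,"dz":2,"turn":0}])

```text
time: 18.2
tool_pos: [0.606, -0.3187, 0.2783]
tool_rot: [-0.0, 0.645, 0.764, -0.0]
contact_force: [-0.5, 0.9, 3.5]
gripper_width: 0.204
grasp_force: 59.2
```

apply_moves(series=[{"jaw":1,"dx":0,"dy":0,"dz":1,"turn":0},{"jaw":1,"dx":0,"dy":0,"dz":2,"turn":0},{"jaw":1,"dx":0,"dy":0,"dz":2,"turn":0}])

```text
time: 18.45
tool_pos: [0.6061, -0.3188, 0.2782]
tool_rot: [0.001, 0.645, 0.764, -0.0]
contact_force: [-1.7, 2.5, 9.2]
gripper_width: 0.206
grasp_force: 60.1
```

apply_moves(series=[{"jaw":0.75,"dx":0,"dy":0,"dz":0,"turn":0},{"jaw":0.7,"dx":0,"dy":0,"dz":0,"turn":0},{"jaw":0.6,"dx":0,"dy":0,"dz":0,"turn":0},{"jaw":0.4,"dx":0,"dy":0,"dz":0,"turn":0},{"jaw":0.3,"dx":0,"dy":0,"dz":0,"turn":0}])

```text
time: 18.87
tool_pos: [0.6056, -0.3185, 0.2743]
tool_rot: [-0.001, 0.645, 0.764, -0.0]
contact_force: [-0.8, 0.6, -0.3]
gripper_width: 0.666
grasp_force: 0.0
```

apply_moves(series=[{"jaw":0.3,"dx":0,"dy":0,"dz":0,"turn":0},{"jaw":0.3,"dx":0,"dy":0,"dz":-10,"turn":0},{"jaw":0.3,"dx":0,"dy":0,"dz":-40,"turn":0},{"jaw":0.3,"dx":0,"dy":0,"dz":-75,"turn":0},{"jaw":0.3,"dx":20,"dy":0,"dz":-110,"turn":0}])

```text
time: 19.28
tool_pos: [0.6022, -0.3009, 0.3857]
tool_rot: [-0.001, 0.646, 0.763, -0.001]
contact_force: [1.7, -1.1, 0.7]
gripper_width: 0.701
grasp_force: 0.0
```

apply_moves(series=[{"jaw":0.3,"dx":40,"dy":0,"dz":0,"turn":0},{"jaw":0.3,"dx":60,"dy":0,"dz":0,"turn":0},{"jaw":0.3,"dx":60,"dy":0,"dz":0,"turn":0},{"jaw":0.3,"dx":60,"dy":0,"dz":0,"turn":0}])

```text
time: 19.62
tool_pos: [0.5929, -0.2391, 0.387]
tool_rot: [0.001, 0.645, 0.764, -0.0]
contact_force: [-0.3, -0.8, -0.5]
gripper_width: 0.699
grasp_force: 0.0
```

```bash
python3 - <<'E'
from plant import *
from h import *
import pickle
s=state();go(s,.6034,-.3189,.285,1.738)
fs={n:grab_frame(n) for n in("wrist","scene","top")};pickle.dump(fs,open("d11.pkl","wb"))
from scipy.optimize import minimize
for n,f in fs.items():
    for q in("clip","tote"):
        for o in spotter.outline_of(f,q)[:2]:
            e=np.round(o["extent"]);print(n,q,round(o["conf"],2),e,o["region"].sum())
            m=o["region"].astype(float)
            if q=="clip":
                def cost(p):
                    sm=sil(f,clipm(),(p[0],p[1],.167),p[2]);return 1-np.minimum(sm,m).sum()/np.maximum(sm,m).sum()
                x0=np.array([.6034,-.3189,.272]);r=minimize(cost,x0,method="Nelder-Mead",options=dict(initial_simplex=np.vstack([x0,x0+np.diag([.006]*3)]),xatol=1e-4,fatol=1e-4));print("  clip",r.x,r.fun)
            else:
                def cost(p):
                    sm=sil(f,TOTE,p[:3],p[3]);return 1-np.minimum(sm,m).sum()/np.maximum(sm,m).sum()
                x0=np.array([.4974,-.3367,.167,.081]);r=minimize(cost,x0,method="Nelder-Mead",options=dict(initial_simplex=np.vstack([x0,x0+np.diag([.01,.01,.05,.01])]),xatol=1e-4,fatol=1e-4));print("  tote",r.x,r.fun)
E
```

```text
t 19.62 pos [ 0.5929 -0.2391  0.387 ] phi 1.7403 | d [-80.3  -3.2 102.2] turn 0.0023 w 0.699 gf 0.0 F [-0.3 -0.8 -0.5]
wrist clip 0.9 [291. 310. 345. 373.] 1927
  clip [ 0.6036963  -0.3182374   0.27050725] 0.12970020420222772
wrist clip 0.46 [145. 358. 256. 446.] 1894
  clip [ 0.6034 -0.3189  0.272 ] 1.0
wrist tote 0.94 [183. 201. 270. 324.] 7943
  tote [ 0.49268994 -0.33985158  0.19992481  0.06227142] 0.2869455532294105
scene clip 0.46 [208. 218. 220. 236.] 167
  clip [ 0.60900074 -0.32106566  0.2711174 ] 0.1720161369674308
scene tote 0.92 [196. 222. 246. 266.] 919
  tote [ 0.50171134 -0.33817609  0.16293003  0.08267268] 0.42336620255627044
top clip 0.57 [424. 214. 438. 229.] 107
  clip [ 0.59654384 -0.32565079  0.28207376] 0.42753974102537107
top tote 0.82 [419. 252. 456. 285.] 518
  tote [ 0.56703809 -0.61294392  0.66703137 -0.71814334] 0.374115024567389
top tote 0.69 [473. 256. 528. 315.] 2463
  tote [ 0.4974 -0.3367  0.167   0.081 ] 1.0
```

```bash
python3 -c "
from plant import ticket;print(ticket.job_done())"
```

```text
the job is handed in; nothing more can be done
None
```

The tote hangs by its bar across both prongs of the empty stand, and the spring clip sits astride that stand's tag plate, pushed on until it stopped; I handed the job in at about 20 s with the gripper clear, and the verdict was not shown to me.

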